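# Shut and lock the cloche vent

## Robot

A 6-joint arm with a two-finger parallel gripper is mounted at the origin on the work surface. World frame = base frame: x ahead of the robot, y to its left, z up, the work surface at z = 0. Lengths are in mm, angles in degrees, forces in N, time in s.
With the tool pointing down it reaches from about 350 to 850 mm from the base axis. Payload 8.1 kg.
Tool frame: the origin (TCP) lies on the centre line of the jaws, within the pads' length; the fingertips stand r.tip_extent ahead of it and the grasp point (between the pads) lies 8 mm behind it (r.tip_extent is the distance from the TCP to the fingertips, in mm); z points along the fingers, y is the direction in which the jaws open and shut (so a half turn about z gives the same grasp; the last joint's range is limited). The gripper opens to 85 mm and grips with 20 to 120 N. Pads are 22 mm wide; open, the fingers measure 114 mm over their backs; the gripper's body (76 mm by 85 mm) begins 54 mm behind the grasp point. The pads swing forward as they close: fully open they stand 13 mm farther back than shut.
Start: joints at [65.294, 7.471, 85.268, -0, 87.261, -4.893], TCP at [203.348, 564.495, 242.292] pointing down, gripper open.
Joint ranges: [-169.43, 169.43], [-51.17, 129.36], [1.28, 143.12], [-76.62, 256.62], [0, 156.53], [-152.29, 152.29]. Speed limits (degrees/s): [136.94, 136.94, 159.86, 180, 180, 180].

## Interface

Orientations are given as [roll, pitch, yaw] about the fixed x, y, z axes, in that order (R = Rz(yaw) Ry(pitch) Rx(roll)).
In Python, from bench import sense, optics, hand_in, spotter, r gives the robot as it stands.
- The arm moves only by the tool apply_moves, never from a script. Its argument "series" is a list of rows, each a list of 3 entries, a list of its own where there are three numbers: the opening, from 0 (shut) to 1 (fully open), then the shift along the world's x, y, z in m, then the turn about the world's z in rad. In form: [[grip, [x, y, z], turn], ...]. A call has 1 to 5 rows; each row is the pose to reach, as a shift and turn from the pose measured when the call began; what a row does not reach only later rows make up. A row lasts 1/8 s, in which the tool goes at most 62.5 mm and 10.7 degrees, less where a joint would pass 70% of its speed; a pose out of reach is approached as far as the arm can. A call with a gripper value outside its range is refused whole. The fingers move at their own pace and stop on an object; "grip_force" is the grip in N (left out, the last holds). Time passes only in rows, so rows that repeat a pose let the fingers close. It gives the time, the measured TCP pose, the force and the opening at its end, in the units of the state.
- sense(): the state, without advancing time (a new reading comes with each control period).
- optics.snapshot(name): name is "scene" or "top"; returns a dict with "color" (400x640x3 uint8, blue, green, red), "intrinsics" (3x3 intrinsics, pixels), "rvec" (rotation vector, rad) and "tvec" (3), from world to camera coordinates, as OpenCV has them. Camera axes: x right, y down, z forward; pixel columns grow to the right and rows downward; lengths in mm; the calibration is good to about 2 mm. A picture is of the moment at which its call begins. There is no depth.
- hand_in(): hands the job in, once; it reports no verdict.
Trained networks look in a picture, given as the dict that the camera call returned (one of the last four; its "shot" number tells which), for a name from the list of things; names that differ only in an ending like _2 or _b are one class to them, and where a whole thing is asked for, a point or a joint stands for the part that bears it (a point fixed in the world has none). Each returns a list of dicts, best first, with "p" (0 to 1); they miss things now and then, are a little off and sometimes report something else, mostly with a low value. They report only what shows in the picture. A call takes as long as a camera call.
- spotter.search_frame(picture, query): "xyz" ([x, y, z] in mm, in the coordinates of the camera as it stood for that picture, good to about 4 mm: the middle of the surface that is visible of it).
- spotter.masks_of(picture, query): "mask" (400x640 bool, what is visible of it).
The state is a dict: "time": time; "joint_pos": joint angles; "qd": joint speeds; "joint_efforts": joint torques, N m; "tool_pos": TCP position; "tcp_rot": TCP orientation; "ft_force": force on the tool from outside, world axes, zero at the start; "wrist_torque": the same for the moment, N m; "finger_gap": finger opening in mm.
Only numpy, scipy, OpenCV 4.12 (cv2) and the standard library are available. Lean on these libraries where they do the work, as an engineer would, in place of code of your own. Each camera call takes 0.05 s, during which the arm holds its last target.

## Task

Close the vent on top of the cloche for the night: first push its little shutter fully shut by the upright tab, then turn the loose wing screw clockwise (seen from above) until it is fully home. Turn it with several separate fingertip strokes on its wings, taking the finger right off between strokes; only push - do not pinch the tab or the screw - and leave the other things, including the cork standing on the cloche, where they are.

Things in the scene. Friction and masses are not known exactly. Their poses are not given: they have to be found in the camera images.
- cloche: clear plastic bell cloche pegged to the ledge (it cannot move), 280 mm wide at the foot, with a flat grey crown 200 mm across whose top is 140 mm above the ledge. Origin: centre of the underside, z up. In its own axes the shutter runs along x at y = -55 mm, and the wing screw's upright axis is at x = 0, y = +42 mm. Two guide ribs 7 mm high flank the shutter at y = -31.5 and -78.5 mm
- shutter (a joint): how far the shutter is open, in m: 0 fully shut (on its stop, black vent hole covered), up to 0.045. It opens towards the cloche's +x and shuts towards its -x. Starts 0.030 to 0.045 open. Slides with about 1 to 2 N and stays where it is left
- tab_top (a point): middle of the top edge of the shutter's upright tab, 25 mm above the crown. Shutter: steel plate 46 x 40 mm, top 5 mm above the crown, moving with a tab across its middle: 34 mm wide (cloche y), 10 mm thick (cloche x), 20 mm tall above the plate; push its +x side to shut it. At fully shut the tab is at x = -15 mm, y = -55 mm in the cloche's axes; at opening q it is at x = -15 mm + q
- vent_screw (a joint): angle of the wing screw, rad, counter-clockwise from above positive: 0 fully home on its stop, wings then lie along the cloche's x axis; starts 5.5 to 8.0 (about one turn undone), free up to 9.6. Wings always point along cloche yaw + this angle and the opposite way. Turns with about 0.03 N m (1 N on a wing), stays where it is left, and sinks 8 mm per clockwise turn (1.27 mm per rad)
- screw_top (a point): middle of the top of the wing screw, on its upright axis, 48 mm above the crown when home (plus 1.27 mm per rad undone). Aluminium; round hub 18 mm across; two flat upright wings opposite each other, 76 mm tip to tip, 9 mm thick, 24 mm tall, reaching from the top down to 24 mm below this point. x axis along the wings. Clockwise is driven by pushing the +y face of the wing on its +x side, or the -y face of the other
- cork: cork, 25 mm across and 28 mm tall, standing loose on the crown about x = -76, y = -4 mm in the cloche's axes; origin underside centre; leave
- saucer: blue ceramic saucer 150 mm wide, 20 mm high; origin underside centre; leave
- pot: blue ceramic pot 124 mm wide, 110 mm tall, standing in the saucer; leave
- dibber: wooden dibber 200 mm long, 34 mm thick, lying along its y axis beside the cloche; origin under its middle; leave
- seed_jar: glass jar with metal cap, 66 mm wide, 100 mm tall; leave
- small_pot: terracotta pot 70 mm wide, 65 mm tall; leave
- bench_brush: small wooden brush lying flat; leave

How it is judged (in metres and radians):
On the way, in this order (a step that is already met when the one before it is completed fails the run):
1. the shutter is pushed fully shut (within 4 mm) while the screw is still undone (over 5.2 rad) (value of joint shutter below 0.004 m and value of joint vent_screw above 5.2 rad), for 0.1 s.
2. after a stroke the finger is off the screw, which stands part way (0.6 to 5.0 rad) (value of joint vent_screw between 0.6 and 5 rad and contact force between the fingers and vent_screw below 0.05 N), for 0.2 s.
3. the screw is turned fully home (within 0.15 rad) (value of joint vent_screw below 0.15 rad), for 0.1 s.
At the end, for the whole second after the job is handed in: shutter shut to within 4 mm of its stop and wing screw turned home to within 0.15 rad of its stop, at rest and released (value of joint shutter below 0.004 m and value of joint vent_screw below 0.15 rad and velocity of joint vent_screw between -0.1 and 0.1 rad/s); the robot touches nothing.
It fails at once if the wing screw is pinched (pushed on opposite faces at once) ((contact force between the fingers and vent_screw_c2 above 0.5 N or contact force between the fingers and vent_screw_c3 above 0.5 N) and (contact force between the fingers and vent_screw_c4 above 0.5 N or contact force between the fingers and vent_screw_c5 above 0.5 N)).
It fails at once if the tab is pinched (pushed on both faces at once) (contact force between the fingers and shutter_c2 above 0.5 N and contact force between the fingers and shutter_c3 above 0.5 N).
It fails at once if another thing is moved by more than 20 mm (distance of any of cork, saucer, pot, dibber, seed_jar, small_pot, bench_brush from where it was at the start of the episode above 0.02 m).
It also fails if it takes over 58 s, if anything falls off the work surface, if the arm or the gripper's body presses on something with over 40 N, if the wrist force passes 120 N, or if a joint passes its speed limit or range.

## Working session

There is one attempt and no reset: what is moved stays moved. The work goes in short steps, Python scripts to look and compute and a tool call to move; the robot and the scene stay as the last step left them, time stands still between calls to the robot, and variables do not carry over. Pictures are saved under pics/ and viewed, and the job is handed in when it is done.

Besides the shell and the picture viewer there is one more tool, called after "Request:" as name(argument=value, ...) on one line, values as JSON. apply_moves: Moves the arm, as the interface text tells. Its arguments: {"type":"object","properties":{"series":{"type":"array"},"grip_force":{"type":"number"}},"required":["series"]}

```bash
mkdir -p pics; ls; python3 - <<'E'
from bench import sense, optics, spotter, r
import cv2, numpy as np
print(sense()); print(r.tip_extent)
for n in ("scene","top"):
    p=optics.snapshot(n); cv2.imwrite(f"pics/{n}0.png",p["color"])
    R=cv2.Rodrigues(np.array(p["rvec"],float))[0]; t=np.array(p["tvec"],float).ravel()
    print(n,p["intrinsics"],p["rvec"],t, "cam",-R.T@t)
    for q in ["cloche","shutter","tab_top","vent_screw","screw_top","cork","saucer","pot","dibber","seed_jar","small_pot","bench_brush"]:
        for d in spotter.search_frame(p,q)[:2]:
            print(n,q,round(d["p"],2),np.round(R.T@(np.array(d["xyz"])-t),1))
E
```

```text
pics
{'time': 0.0, 'joint_pos': array([ 6.52937713e+01,  7.51438395e+00,  8.53309312e+01, -1.17043455e-03,
        8.72604847e+01, -4.89146633e+00]), 'qd': array([ 0.02560393, -0.00396169, -0.03182831,  0.00492682,  0.04468416,
       -0.06352229]), 'joint_efforts': array([ 4.91608171e-04, -5.69427788e+01, -5.00535321e+01, -1.64412068e-04,
        1.54514064e-02, -2.07123854e-06]), 'tool_pos': array([203.13411575, 563.99958309, 241.23612149]), 'tcp_rot': array([-1.79894486e+02, -7.85666282e-03,  1.60185287e+02]), 'ft_force': array([ 0.11111463,  0.85373831, -0.03754603]), 'wrist_torque': array([-0.02043397, -0.00894417, -0.03740886]), 'finger_gap': 85.43915113116665}
11.0
scene [[399.22562347   0.         322.31849561]
 [  0.         399.22562347 199.21436562]
 [  0.           0.           1.        ]] [ 1.65878486  2.19409988 -0.61701821] [ 176.90892927 -415.27557275 1403.57145524] cam [1088.83916941  130.19587195  985.51595554]
scene cloche 0.64 [575.2  -3.7 128.5]
scene shutter 0.49 [510.3 -74.5 139.8]
scene shutter 0.22 [ 553.2 -383.6   74.3]
scene tab_top 0.67 [508.1 -70.4 142.3
[... 409 characters left out ...]
 [760.1 177.4  33.6]
top [[501.0674048    0.         317.79647519]
 [  0.         501.0674048  206.55904881]
 [  0.           0.           1.        ]] [ 2.21195584 -2.1498871   0.05517077] [ -20.26162139  600.97281031 1541.85235983] cam [ 499.85701043  -27.4836864  1577.42675508]
top cloche 0.88 [515.2 -18.7 137.6]
top shutter 0.71 [500.8 -74.9 145.6]
top tab_top 0.69 [501.5 -73.8 149.4]
top vent_screw 0.41 [541.9  16.1 195.9]
top screw_top 0.7 [512.5 -19.6 137.7]
top saucer 0.67 [575.2 342.9   3.2]
top pot 0.57 [585.6 401.7  55.7]
top dibber 0.67 [ 487.1 -315.2   26.6]
top seed_jar 0.76 [ 534.8 -390.7   97.8]
top small_pot 0.63 [776.2 180.3  36.7]
top bench_brush 0.6 [ 753.4 -146.3   17.5]
```

```bash
python3 - <<'E'
import cv2
a=cv2.imread("pics/scene0.png");b=cv2.imread("pics/top0.png")
cv2.imwrite("pics/t0c.png",cv2.resize(b[130:290,220:400],None,fx=4,fy=4,interpolation=cv2.INTER_CUBIC)[:600])
cv2.imwrite("pics/s0c.png",cv2.resize(a[100:300,200:460],None,fx=3,fy=3,interpolation=cv2.INTER_CUBIC))
E
```

```text
(no output)
```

View pics/t0c.png

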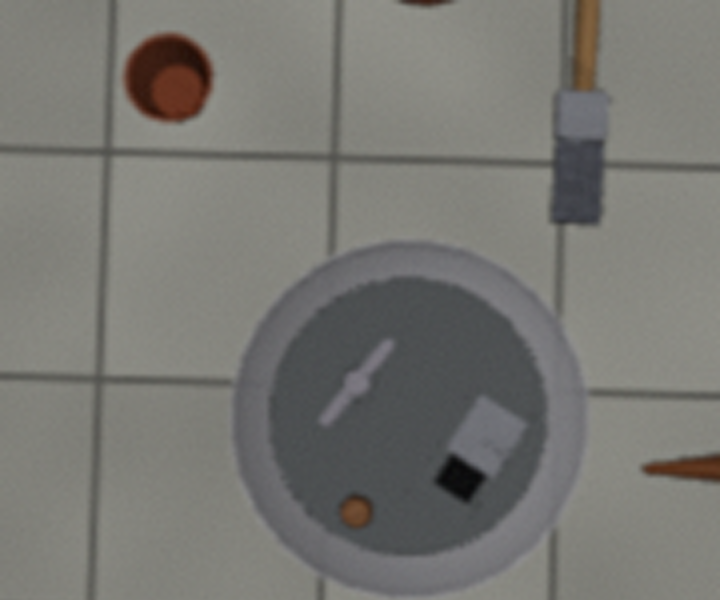

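View pics/s0c.png

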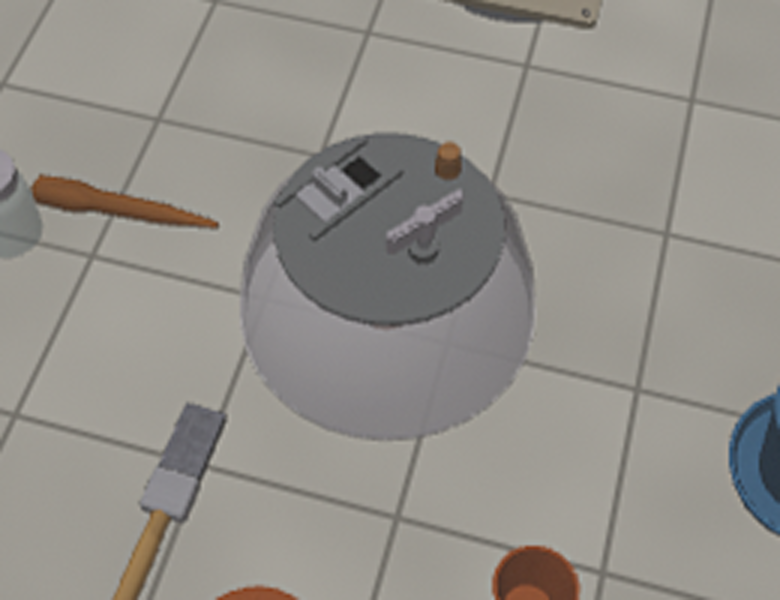

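View pics/top0.png

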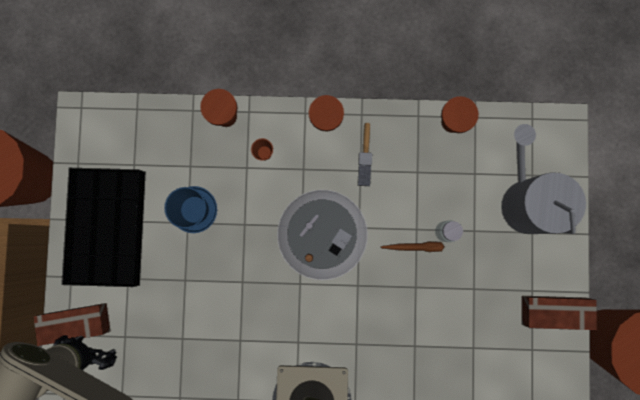

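```bash
cat > h.py <<'E'
from bench import sense, optics, spotter, r
import cv2, numpy as np
from scipy.optimize import least_squares
def proj(p,X):
    return cv2.projectPoints(np.array(X,float).reshape(-1,3),np.array(p["rvec"],float),np.array(p["tvec"],float),np.array(p["intrinsics"],float),None)[0].reshape(-1,2)
def model(th):
    cx,cy,yaw,qs,qv=th
    c,s=np.cos(yaw),np.sin(yaw); W=lambda x,y,z:[cx+c*x-s*y,cy+s*x+c*y,z]
    zt=188+1.27*qv
    a=qv
    def w(l,z=zt,o=0): return W(l*np.cos(a)-o*np.sin(a),42+l*np.sin(a)+o*np.cos(a),z)
    m=dict(sc=w(0),tipA=w(38),tipB=w(-38),hole=W(-15,-55,140),
      tabA=W(-15+qs,-38,165),tabB=W(-15+qs,-72,165),
      plate=[W(-15+qs+i,-55+j,145) for i,j in((-23,-20),(23,-20),(23,20),(-23,20))],
      wing=[w(l,zt,o) for l,o in((-38,-4.5),(38,-4.5),(38,4.5),(-38,4.5))],
      wingb=[w(l,zt-24,o) for l,o in((-38,-4.5),(38,-4.5),(38,4.5),(-38,4.5))],
      tab=[W(-15+qs+i,-55+j,165) for i,j in((-5,-17),(5,-17),(5,17),(-5,17))],
      crown=[W(100*np.cos(t),100*np.sin(t),140) for t in np.linspace(0,2*np.pi,72)[:-1]])
    return m
def overlay(p,th,x0,x1,y0,y1,f,fn):
    im=cv2.resize(p["color"][y0:y1,x0:x1],None,fx=f,fy=f,interpolation=cv2.INTER_CUBIC)
    m=model(th)
    for k,col in(("plate",(0,255,0)),("wing",(0,0,255)),("wingb",(0,128,255)),("tab",(255,0,255)),("crown",(255,255,0))):
        uv=((proj(p,m[k])-[x0,y0]+.5)*f).astype(np.int32)
        cv2.polylines(im,[uv],True,col,1)
    for k in("hole","sc"):
        uv=((proj(p,m[k])[0]-[x0,y0]+.5)*f).astype(int); cv2.circle(im,tuple(map(int,uv)),3,(0,255,255),-1)
    cv2.imwrite(fn,im)
E
cat > fit.py <<'E'
from h import *
pt=optics.snapshot("top"); ps=optics.snapshot("scene")
T=lambda u,v:np.array([u/4+220-.5,v/4+130-.5]); S=lambda u,v:np.array([u/3+200-.5,v/3+100-.5])
obs=[(pt,"sc",T(357,382)),(pt,"tipA",T(390,342)),(pt,"tipB",T(323,424)),(pt,"hole",T(461,478)),
 (ps,"sc",S(427,215)),(ps,"hole",S(361,171)),(ps,"tabA",S(346,197)),(ps,"tabB",S(318,172))]
# crown ellipse centroid in top
obs.append((pt,"crownc",T(408,415)))
def res(th):
    m=model(th); o=[]
    for p,k,uv in obs:
        q=proj(p,m["crown"]).mean(0) if k=="crownc" else proj(p,m[k])[0]
        if k=="hole": pass
        o.append(q-uv)
    return np.concatenate(o)
s=least_squares(res,[510,-19,-.5,.035*1000,6.1],x_scale=[10,10,.1,5,.1],loss="soft_l1")
print(np.round(s.x,3),np.round(res(s.x).reshape(-1,2),2).tolist())
m=model(s.x); print({k:np.round(m[k],1) for k in("sc","tipA","tipB","tabA","tabB")})
overlay(pt,s.x,260,385,180,285,6,"pics/ot.png"); overlay(ps,s.x,270,390,130,220,6,"pics/os.png")
E
python3 fit.py
```

```text
[516.478 -16.68   -0.552  35.391   6.177] [[-0.55, -0.13], [-0.07, -0.78], [-0.81, 0.05], [-0.45, -0.56], [-0.05, -0.58], [-0.23, 1.12], [-1.13, -2.02], [-0.6, -1.53], [-0.4, 0.31]]
{'sc': array([538.5,  19.1, 195.8]), 'tipA': array([568.6,  -4.1, 195.8]), 'tipB': array([508.4,  42.3, 195.8]), 'tabA': array([513.9, -59.7, 165. ]), 'tabB': array([496.1, -88.7, 165. ])}
```

View pics/ot.png

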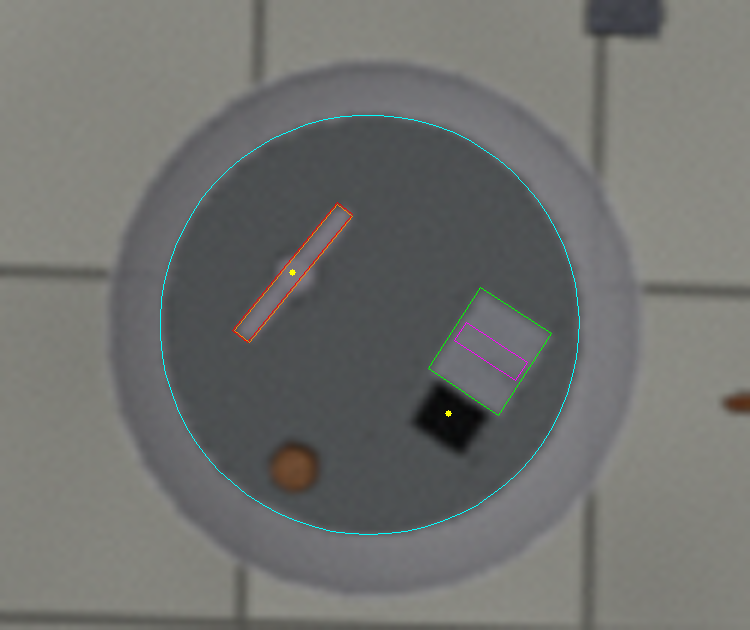

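View pics/os.png

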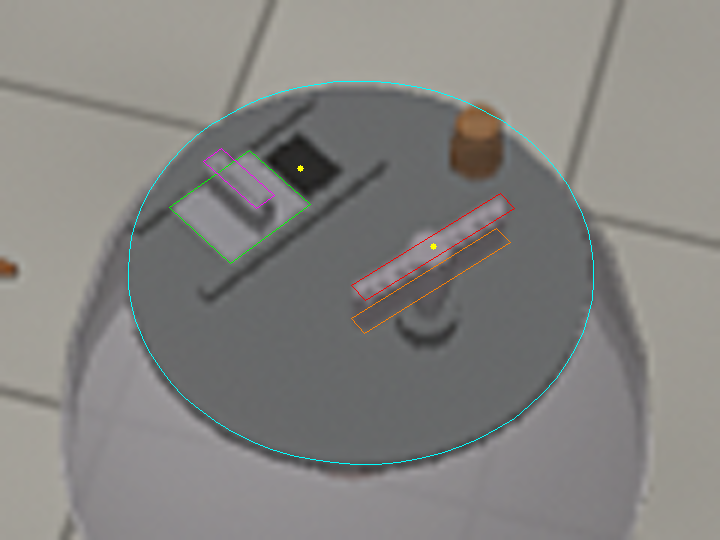

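Request:
apply_moves(series=[[0,[0.06,-0.12,0.02],-0.05],[0,[0.09,-0.18,0.02],-0.1],[0,[0.12,-0.24,0.02],-0.15],[0,[0.15,-0.3,0.02],-0.2],[0,[0.18,-0.36,0.02],-0.2]], grip_force=20)

```text
time: 2.02
tool_pos: [343.2, 284.1, 261.5]
tcp_rot: [179.9, 0.0, 148.7]
ft_force: [1.1, 0.3, 0.8]
finger_gap: -0.1
```

Request:
apply_moves(series=[[0,[0.028,-0.056,0],0],[0,[0.056,-0.112,0],0],[0,[0.084,-0.168,0],0],[0,[0.112,-0.224,0],0],[0,[0.14,-0.28,0],0]])

```text
time: 2.65
tool_pos: [482.9, 4.2, 261.9]
tcp_rot: [179.9, 0.1, 148.7]
ft_force: [1.0, -0.1, 0.0]
finger_gap: -0.2
```

```bash
python3 -c "
from bench import sense,r
s=sense();print(s['time'],s['tool_pos'],s['joint_pos'],r.tip_extent)"
```

```text
2.65 [482.92109867   4.18478051 261.90366553] [-5.62597356e+00 -1.15178776e+01  1.01773104e+02  4.97719751e-02
  8.96210335e+01 -6.43264875e+01] 11.0
```

Request:
apply_moves(series=[[0,[0.025,-0.05,0],0],[0,[0.05,-0.096,0],0],[0,[0.05,-0.096,-0.04],0],[0,[0.05,-0.096,-0.08],0],[0,[0.05,-0.096,-0.085],0]])

```text
time: 3.28
tool_pos: [530.6, -91.4, 173.5]
tcp_rot: [-180.0, -0.3, 148.7]
ft_force: [0.5, 0.2, 0.2]
finger_gap: 0.2
```

```bash
python3 - <<'E'
from h import *
th=[516.5,-16.7,-.552,35.4,6.177]
ps=optics.snapshot("scene")
overlay(ps,th,270,390,110,220,6,"pics/s1.png")
print(sense()["tool_pos"])
E
```

```text
[531.64335203 -91.49892564 175.11083534]
```

View pics/s1.png

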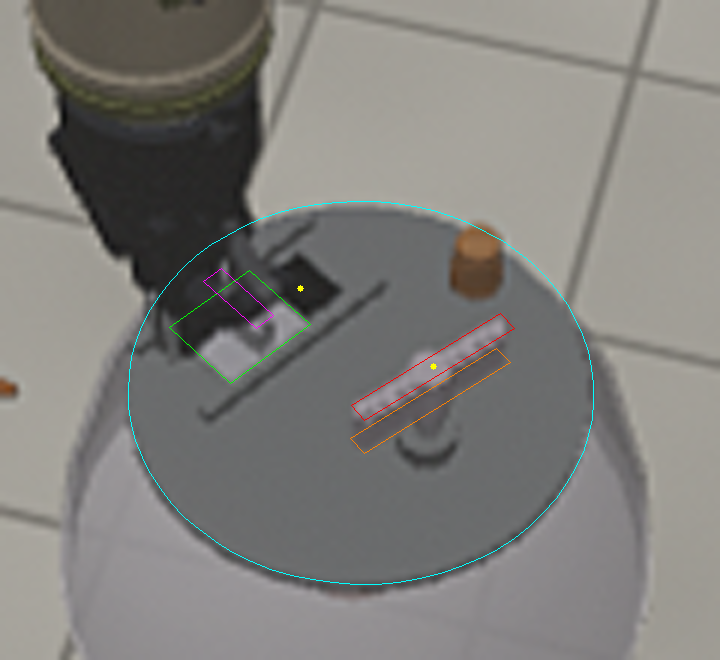

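```bash
python3 - <<'E'
from h import *
ps=optics.snapshot("scene")
s=sense(); p=s["tool_pos"]; a=np.radians(s["tcp_rot"][2]); x=np.array([np.cos(a),np.sin(a),0]); y=np.array([np.sin(a),-np.cos(a),0]); z=np.array([0,0,-1.])
X0,Y0,f=250,90,8
im=cv2.resize(ps["color"][Y0:Y0+75,X0:X0+95],None,fx=f,fy=f,interpolation=cv2.INTER_CUBIC)
im=cv2.convertScaleAbs(im,alpha=1.8,beta=20)
for h,col in((11,(0,0,255)),(0,(0,255,0)),(-62,(255,0,0))):
  w=(11,14.5) if h>-60 else (38,42.5)
  uv=((proj(ps,[p+z*h+x*i*w[0]+y*j*w[1] for i,j in((-1,-1),(1,-1),(1,1),(-1,1))])-[X0,Y0]+.5)*f).astype(np.int32)
  cv2.polylines(im,[uv],True,col,1)
cv2.imwrite("pics/s2.png",im); print(p)
E
```

```text
[532.72326189 -91.68271909 177.09097854]
```

View pics/s2.png

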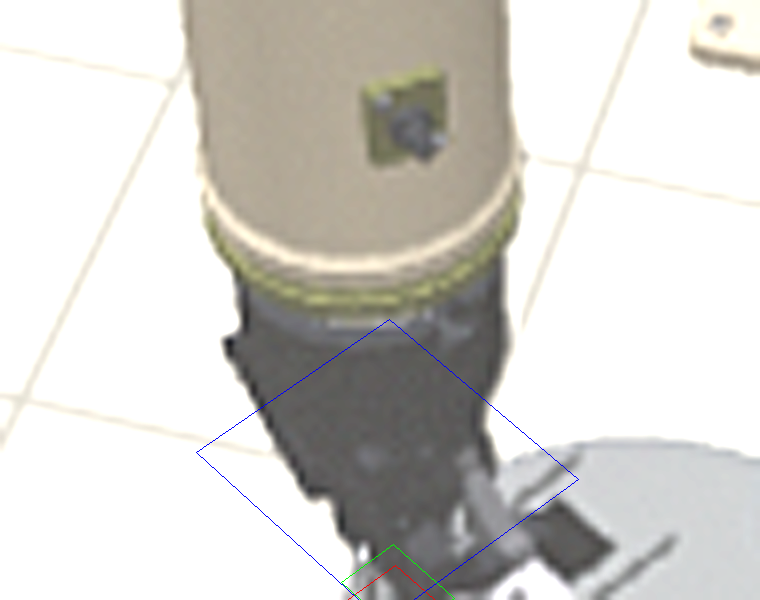

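```bash
cat > fing.py <<'E'
from h import *
import sys
ps=optics.snapshot("scene")
s=sense(); p=s["tool_pos"]; a=np.radians(s["tcp_rot"][2]); x=np.array([np.cos(a),np.sin(a),0]); y=np.array([np.sin(a),-np.cos(a),0]); z=np.array([0,0,-1.])
X0,Y0,f=int(sys.argv[2]),int(sys.argv[3]),9
im=cv2.resize(ps["color"][Y0:Y0+65,X0:X0+85],None,fx=f,fy=f,interpolation=cv2.INTER_CUBIC)
im=cv2.convertScaleAbs(im,alpha=1.5,beta=20)
for h,col in((11,(0,0,255)),(0,(0,255,0))):
  w=(11,14.5)
  uv=((proj(ps,[p+z*h+x*i*w[0]+y*j*w[1] for i,j in((-1,-1),(1,-1),(1,1),(-1,1))])-[X0,Y0]+.5)*f).astype(np.int32)
  cv2.polylines(im,[uv],True,col,1)
cv2.imwrite(sys.argv[1],im); print(p,s["time"])
E
python3 fing.py pics/s3.png 265 120
```

```text
[533.6065871  -91.85787608 178.46293845] 3.425
```

View pics/s3.png

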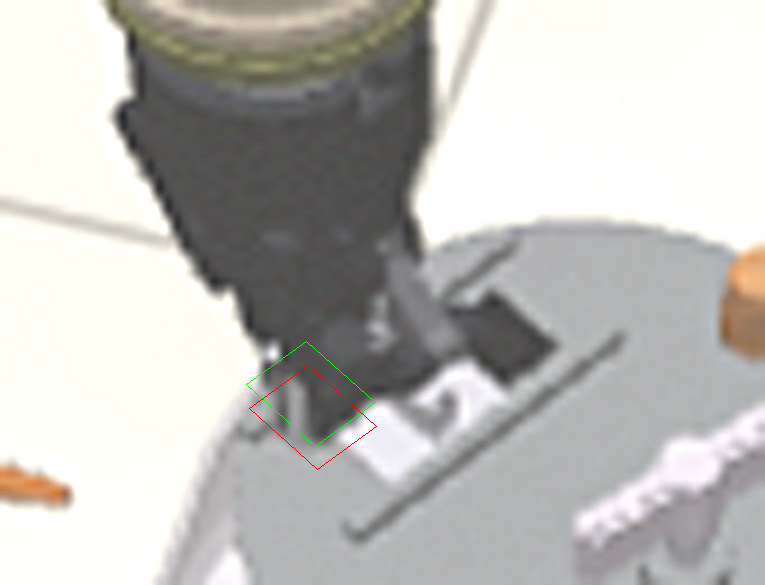

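Request:
apply_moves(series=[[0,[0,0,-0.01],0],[0,[0,0,-0.018],0],[0,[-0.0085,0.0052,-0.018],0],[0,[-0.017,0.0105,-0.018],0],[0,[-0.017,0.0105,-0.018],0]])

```text
time: 4.05
tool_pos: [516.1, -80.9, 160.8]
tcp_rot: [179.9, 0.2, 148.7]
ft_force: [0.1, -0.8, 0.2]
finger_gap: 0.2
```

```bash
cat > st.py <<'E'
from h import *
s=sense();c,n=np.cos(-.552),np.sin(-.552);d=s["tool_pos"]-[516.5,-16.7,0]
print(s["time"],s["tool_pos"],"cloche",round(c*d[0]+n*d[1],1),round(-n*d[0]+c*d[1],1),s["tcp_rot"][2],s["ft_force"])
E
python3 st.py
```

```text
4.05 [516.07211056 -80.86139975 160.76424219] cloche 33.3 -54.9 148.74313393547698 [ 0.14062541 -0.76113349  0.19289178]
```

Request:
apply_moves(series=[[0,[-0.0068,0.0042,0],0],[0,[-0.0136,0.0084,0],0],[0,[-0.0204,0.0126,0],0],[0,[-0.0247,0.0152,0],0],[0,[-0.0247,0.0152,0],0]])

```text
time: 4.68
tool_pos: [491.0, -65.3, 160.7]
tcp_rot: [179.9, 0.2, 148.8]
ft_force: [-0.6, 0.0, -0.2]
finger_gap: -0.1
```

```bash
python3 st.py;python3 fing.py pics/s4.png 265 120
```

```text
4.675 [490.99023938 -65.28487255 160.71244717] cloche 3.8 -54.7 148.7566824961636 [-0.61716485  0.01187541 -0.20191648]
[491.13427966 -65.40222828 160.66675936] 4.725
```

View pics/s4.png

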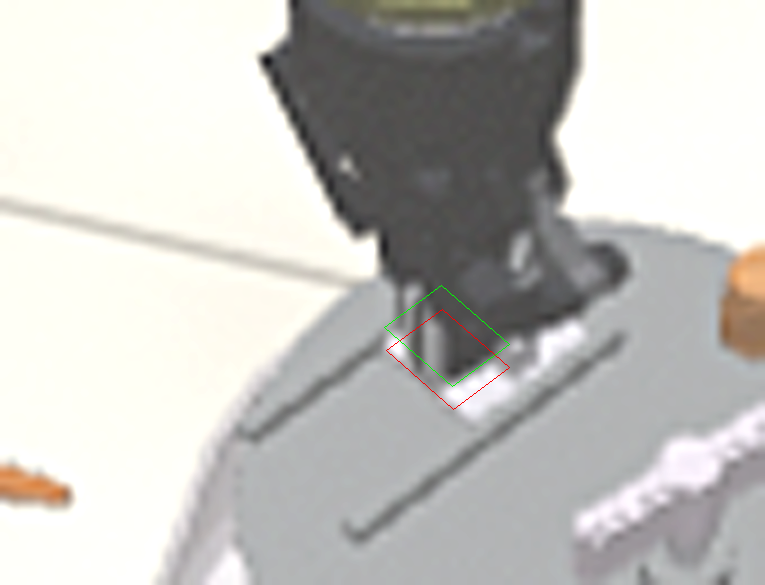

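Request:
apply_moves(series=[[0,[-0.002,0.001,0],0],[0,[-0.004,0.0025,0],0],[0,[-0.004,0.0025,0],0]])

```text
time: 5.1
tool_pos: [489.0, -64.1, 160.9]
tcp_rot: [179.8, 0.5, 148.7]
ft_force: [12.7, -7.6, -8.5]
finger_gap: -0.3
```

Request:
apply_moves(series=[[0,[0,0,0],0],[0,[0.015,-0.009,0],0],[0,[0.025,-0.015,0.01],0],[0,[0.025,-0.015,0.06],0],[0,[0.025,-0.015,0.08],0.15]])

```text
time: 5.72
tool_pos: [514.9, -79.4, 243.8]
tcp_rot: [179.8, 0.6, 157.5]
ft_force: [0.3, 0.6, -1.4]
finger_gap: -0.0
```

```bash
python3 - <<'E'
from h import *
th=[516.5,-16.7,-.552,0,6.177]
pt=optics.snapshot("top")
overlay(pt,th,260,385,180,285,6,"pics/t5.png")
ps=optics.snapshot("scene")
overlay(ps,th,270,390,130,220,6,"pics/s5.png")
E
python3 st.py
```

```text
5.825 [515.42624197 -79.52322473 243.89173757] cloche 32.0 -54.1 157.43348261754105 [ 0.57665095 -0.21394272 -0.57280832]
```

View pics/s5.png

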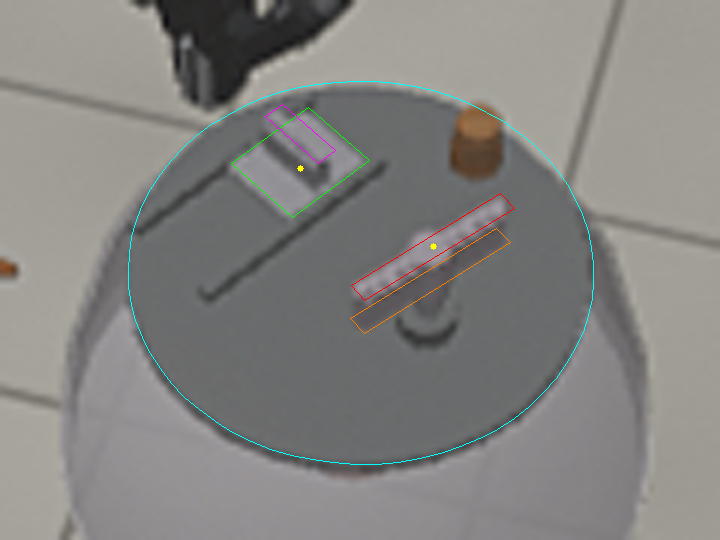

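View pics/t5.png

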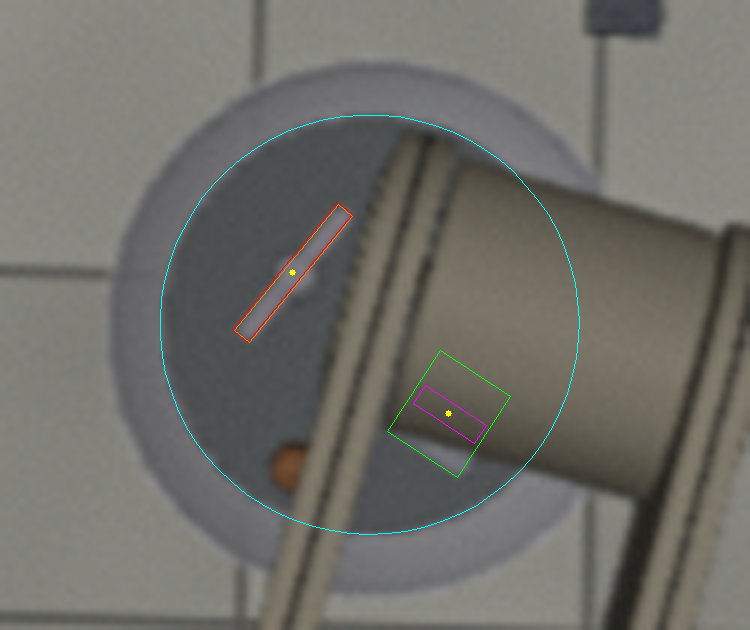

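Request:
apply_moves(series=[[0,[0.015,0.02,0],0.18],[0,[0.03,0.04,0],0.36],[0,[0.045,0.06,0],0.54],[0,[0.055,0.085,0],0.72],[0,[0.062,0.104,0],0.9]])

```text
time: 6.45
tool_pos: [576.8, 25.6, 241.7]
tcp_rot: [179.7, 0.6, -150.9]
ft_force: [0.0, -0.7, 0.5]
finger_gap: 0.1
```

```bash
python3 st.py; cat > plan.py <<'E'
# usage: plan.py theta0 theta1 n d [r] : shifts from current target pose for following arc
from h import *
import sys
t0,t1,n,d=float(sys.argv[1]),float(sys.argv[2]),int(sys.argv[3]),float(sys.argv[4])
rr=float(sys.argv[5]) if len(sys.argv)>5 else 27
off=float(sys.argv[6]) if len(sys.argv)>6 else 270
S=np.array([538.5,18.5])
s=sense(); p=s["tool_pos"]; yaw=s["tcp_rot"][2]
for t in np.linspace(t0,t1,n+1)[(0 if n==0 else 1):]:
    a=np.radians(t); P=S+rr*np.array([np.cos(a),np.sin(a)])+d*np.array([-np.sin(a),np.cos(a)])
    dy=(t+off-yaw+180)%360-180
    print(round(t,1),np.round((P-p[:2])/1000,4),"turn",round(np.radians(dy),3),"dz174",round((174-p[2])/1000,4))
E
python3 plan.py -37.6 -37.6 1 28
```

```text
6.45 [576.83919506  25.58632879 241.65526121] cloche 29.2 67.6 -150.8556969474873 [ 0.00269263 -0.6895055   0.49079188]
-37.6 [ 0.0001 -0.0014] turn 0.406 dz174 -0.0677
```

Request:
apply_moves(series=[[0,[0,-0.001,0],0.18],[0,[0,-0.001,-0.01],0.36],[0,[0,-0.001,-0.04],0.4],[0,[0,-0.001,-0.067],0.4],[0,[0,-0.001,-0.067],0.4]])

```text
time: 7.08
tool_pos: [573.9, 24.8, 170.2]
tcp_rot: [179.3, 0.3, -128.1]
ft_force: [-0.3, 0.5, -0.3]
finger_gap: 0.2
```

```bash
python3 st.py; python3 plan.py -37.6 -80 4 15.5; python3 fing.py pics/s6.png 300 125
```

```text
7.075 [573.94371892  24.79832397 170.24477811] cloche 27.2 65.5 -128.10056783842413 [-0.27391981  0.53428697 -0.26385742]
-48.2 [-0.0059 -0.0161] turn -0.176 dz174 0.0038
-58.8 [-0.0082 -0.0214] turn -0.361 dz174 0.0038
-69.4 [-0.0114 -0.0261] turn -0.546 dz174 0.0038
-80.0 [-0.0155 -0.0302] turn -0.731 dz174 0.0038
[575.24190237  24.68387643 172.48079705] 7.125
```

View pics/s6.png

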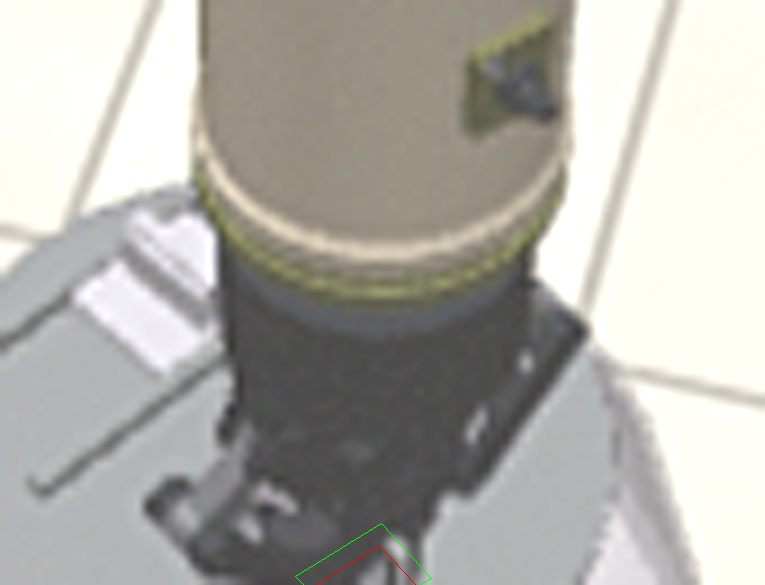

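```bash
python3 plan.py -37.6 -37.6 1 18;python3 plan.py -38 -78 4 15.5
```

```text
-37.6 [-0.0044 -0.0084] turn 0.008 dz174 0.0015
-48.0 [-0.0072 -0.0159] turn -0.173 dz174 0.0015
-58.0 [-0.0093 -0.0209] turn -0.348 dz174 0.0015
-68.0 [-0.0123 -0.0254] turn -0.522 dz174 0.0015
-78.0 [-0.016  -0.0294] turn -0.697 dz174 0.0015
```

Request:
apply_moves(series=[[0,[-0.0044,-0.0084,0.001],0.0],[0,[-0.0072,-0.0159,0.001],-0.173],[0,[-0.0093,-0.0209,0.001],-0.348],[0,[-0.0123,-0.0254,0.001],-0.522],[0,[-0.016,-0.0294,0.001],-0.697]])

```text
time: 7.75
tool_pos: [559.9, -5.5, 175.2]
tcp_rot: [179.5, 0.6, -168.4]
ft_force: [1.2, -0.1, -1.6]
finger_gap: -0.5
```

```bash
python3 st.py; python3 plan.py -78 -128 5 15.5; python3 - <<'E'
from h import *
th=[516.5,-16.7,-.552,0,6.177-.7]
ps=optics.snapshot("scene")
overlay(ps,th,270,390,130,220,6,"pics/s7.png")
E
```

```text
7.75 [559.89322582  -5.52707987 175.18941411] cloche 31.1 32.3 -168.40367254148023 [ 1.20425939 -0.1372599  -1.58510726]
-88.0 [-0.005  -0.0024] turn -0.167 dz174 -0.0012
-98.0 [-0.0098 -0.0049] turn -0.342 dz174 -0.0012
-108.0 [-0.015  -0.0064] turn -0.517 dz174 -0.0012
-118.0 [-0.0204 -0.0071] turn -0.691 dz174 -0.0012
-128.0 [-0.0258 -0.0068] turn -0.866 dz174 -0.0012
```

View pics/s7.png

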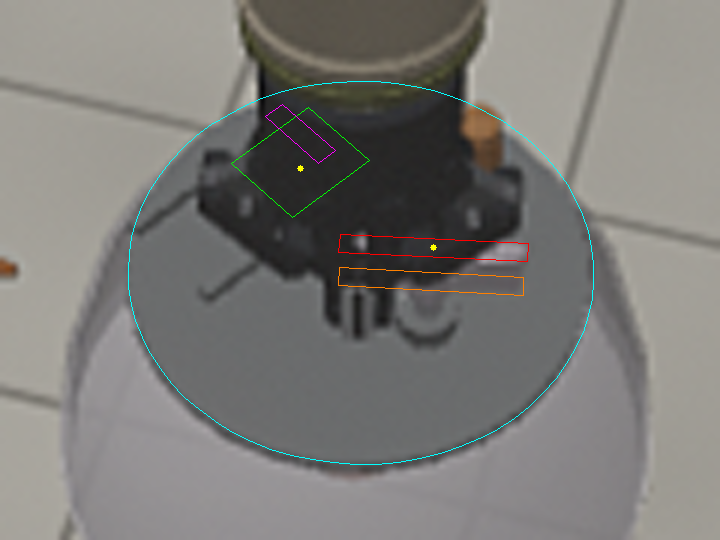

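Request:
apply_moves(series=[[0,[-0.005,-0.0024,-0.001],-0.167],[0,[-0.0098,-0.0049,-0.001],-0.342],[0,[-0.015,-0.0064,-0.001],-0.517],[0,[-0.0204,-0.0071,-0.001],-0.691],[0,[-0.0258,-0.0068,-0.001],-0.866]])

```text
time: 8.43
tool_pos: [534.1, -13.3, 175.5]
tcp_rot: [179.5, 0.7, 141.3]
ft_force: [0.8, -0.3, -0.1]
finger_gap: -0.1
```

```bash
python3 st.py; python3 plan.py -128 -158 3 15.5;python3 plan.py -158 -158 1 30
```

```text
8.425 [534.14567913 -13.2810536  175.47654413] cloche 13.2 12.2 141.2588941482358 [ 0.77681455 -0.27670645 -0.07672797]
-138.0 [-0.0053  0.0022] turn -0.162 dz174 -0.0015
-148.0 [-0.0103  0.0043] turn -0.336 dz174 -0.0015
-158.0 [-0.0149  0.0073] turn -0.511 dz174 -0.0015
-158.0 [-0.0094 -0.0061] turn -0.511 dz174 -0.0015
```

Request:
apply_moves(series=[[0,[-0.0053,0.0022,-0.0015],-0.162],[0,[-0.0103,0.0043,-0.0015],-0.336],[0,[-0.0149,0.0073,-0.0015],-0.511],[0,[-0.0125,0.001,-0.0015],-0.511],[0,[-0.0094,-0.0061,-0.0015],-0.511]])

```text
time: 9.05
tool_pos: [525.4, -20.1, 174.7]
tcp_rot: [179.4, 0.7, 112.3]
ft_force: [-0.4, -0.8, -0.1]
finger_gap: -0.0
```

Request:
apply_moves(series=[[0,[0,0,0],0],[0,[0,0,0],0],[0,[0,0,0],0]])

```text
time: 9.43
tool_pos: [525.3, -20.1, 174.7]
tcp_rot: [179.4, 0.7, 112.3]
ft_force: [-0.6, 0.2, 0.3]
finger_gap: -0.6
```

```bash
python3 st.py; python3 - <<'E'
from h import *
th=[516.5,-16.7,-.552,0,6.177-2.1]
ps=optics.snapshot("scene")
overlay(ps,th,270,390,130,220,6,"pics/s8.png")
E
```

```text
9.425 [525.32485587 -20.07450828 174.65087823] cloche 9.3 1.8 112.30721673990942 [-0.56999218  0.16331035  0.27513366]
```

View pics/s8.png

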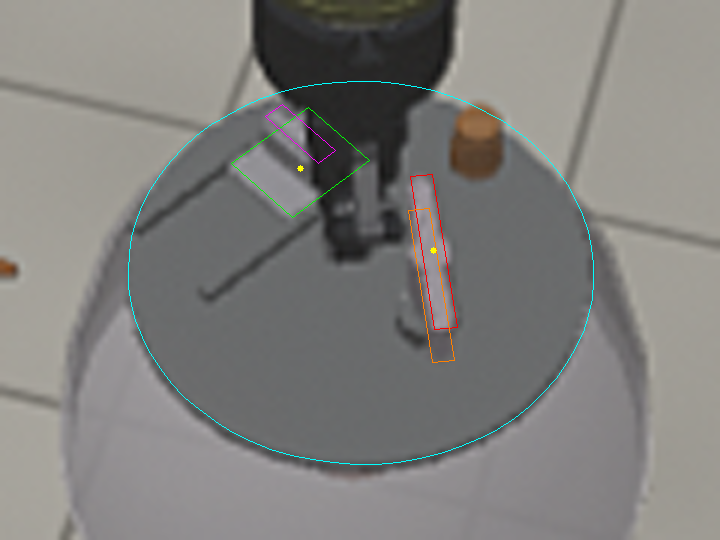

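```bash
python3 plan.py -158 -158 1 17;python3 plan.py -158 -198 4 15.5
```

```text
-158.0 [-0.0055  0.0126] turn -0.005 dz174 -0.0006
-168.0 [-0.01    0.0177] turn -0.18 dz174 -0.0006
-178.0 [-0.0133  0.0221] turn -0.354 dz174 -0.0006
-188.0 [-0.0157  0.0269] turn -0.529 dz174 -0.0006
-198.0 [-0.0173  0.0321] turn -0.703 dz174 -0.0006
```

Request:
apply_moves(series=[[0,[-0.0055,0.0126,-0.0006],0],[0,[-0.01,0.0177,-0.0006],-0.18],[0,[-0.0133,0.0221,-0.0006],-0.354],[0,[-0.0157,0.0269,-0.0006],-0.529],[0,[-0.0173,0.0321,-0.0006],-0.703]])

```text
time: 10.1
tool_pos: [507.4, 12.9, 173.8]
tcp_rot: [179.5, 0.7, 71.7]
ft_force: [0.9, -1.2, -0.6]
finger_gap: -0.1
```

```bash
python3 st.py; python3 plan.py -198 -248 5 15.5
```

```text
10.1 [507.39027015  12.8601665  173.80668335] cloche -23.3 20.4 71.72741269061156 [ 0.85368543 -1.22668658 -0.61875642]
-208.0 [-0.      0.0046] turn -0.17 dz174 0.0002
-218.0 [0.0003 0.01  ] turn -0.344 dz174 0.0002
-228.0 [0.0015 0.0153] turn -0.519 dz174 0.0002
-238.0 [0.0037 0.0203] turn -0.693 dz174 0.0002
-248.0 [0.0066 0.0249] turn -0.868 dz174 0.0002
```

Request:
apply_moves(series=[[0,[0,0.0046,0],-0.17],[0,[0.0003,0.01,0],-0.344],[0,[0.0015,0.0153,0],-0.519],[0,[0.0037,0.0203,0],-0.693],[0,[0.0066,0.0249,0],-0.868]])

```text
time: 10.72
tool_pos: [513.2, 38.7, 173.5]
tcp_rot: [179.5, 0.8, 21.7]
ft_force: [-1.2, -1.3, -0.4]
finger_gap: -0.1
```

```bash
python3 st.py; python3 plan.py -248 -278 3 15.5;python3 plan.py -278 -278 1 30
```

```text
10.725 [513.21209624  38.65760875 173.47051349] cloche -31.8 45.4 21.708021516239288 [-1.20898732 -1.30082422 -0.35176438]
-258.0 [0.0045 0.003 ] turn -0.169 dz174 0.0005
-268.0 [0.0089 0.0063] turn -0.344 dz174 0.0005
-278.0 [0.0137 0.0087] turn -0.519 dz174 0.0005
-278.0 [-0.0007  0.0108] turn -0.519 dz174 0.0005
```

Request:
apply_moves(series=[[0,[0.0045,0.003,0.0005],-0.169],[0,[0.0089,0.0063,0.0005],-0.344],[0,[0.0137,0.0087,0.0005],-0.519],[0,[0.0065,0.0098,0.0005],-0.519],[0,[-0.0007,0.0108,0.0005],-0.519]])

```text
time: 11.35
tool_pos: [511.6, 49.9, 173.9]
tcp_rot: [179.5, 0.8, -7.8]
ft_force: [0.1, -0.2, 0.0]
finger_gap: -0.1
```

Request:
apply_moves(series=[[0,[-0.005,0.001,0],0.1],[0,[-0.005,0.001,0.03],0.28],[0,[-0.005,0.001,0.075],0.46],[0,[-0.005,0.001,0.075],0.64],[0,[-0.005,0.001,0.075],0.82]])

```text
time: 11.98
tool_pos: [506.4, 51.1, 249.9]
tcp_rot: [179.4, 0.7, 39.7]
ft_force: [-0.2, -0.9, -0.0]
finger_gap: 0.2
```

```bash
python3 st.py; python3 plan.py -98 -98 1 32; python3 - <<'E'
from h import *
th=[516.5,-16.7,-.552,0,6.177-4.2]
ps=optics.snapshot("scene")
overlay(ps,th,270,390,130,220,6,"pics/s9.png")
E
```

```text
11.975 [506.36132434  51.14660914 249.90890543] cloche -44.2 52.5 39.741995204591845 [-0.15311626 -0.85145858 -0.03716454]
-98.0 [ 0.0601 -0.0638] turn 2.308 dz174 -0.0759
```

View pics/s9.png

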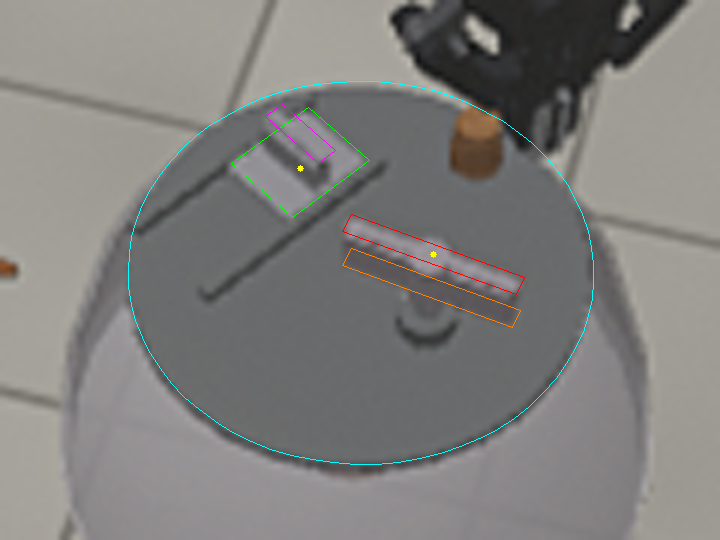

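Request:
apply_moves(series=[[0,[0.02,-0.02,0],0.18],[0,[0.04,-0.04,0],0.36],[0,[0.06,-0.064,0],0.54],[0,[0.06,-0.064,0],0.72],[0,[0.06,-0.064,0],0.9]])

```text
time: 12.65
tool_pos: [565.6, -13.1, 249.1]
tcp_rot: [179.5, 0.8, 92.1]
ft_force: [-0.7, 0.4, -0.7]
finger_gap: -0.2
```

Request:
apply_moves(series=[[0,[0,0,0],0.18],[0,[0,0,0],0.36],[0,[0,0,0],0.54],[0,[0,0,0],0.72],[0,[0,0,0],0.9]])

```text
time: 13.28
tool_pos: [565.0, -12.9, 249.0]
tcp_rot: [179.5, 0.8, 144.0]
ft_force: [0.5, 0.2, 0.1]
finger_gap: -0.1
```

```bash
python3 st.py; python3 plan.py -98 -98 1 32
```

```text
13.275 [564.95655622 -12.86462058 248.99442615] cloche 39.2 28.7 143.96406750918038 [0.53690896 0.1714528  0.08978944]
-98.0 [0.0015 0.0002] turn 0.489 dz174 -0.075
```

Request:
apply_moves(series=[[0,[0.0015,0,0],0.18],[0,[0.002,0,-0.02],0.36],[0,[0.002,0,-0.055],0.49],[0,[0.002,0,-0.077],0.49],[0,[0.002,0,-0.077],0.49]])

```text
time: 13.9
tool_pos: [564.8, -12.5, 169.7]
tcp_rot: [179.5, 0.5, 172.0]
ft_force: [-0.3, 0.2, 0.5]
finger_gap: -0.0
```

```bash
python3 st.py; python3 plan.py -98 -98 1 17; python3 plan.py -98 -138 4 15.5
```

```text
13.9 [564.8366752  -12.52788482 169.68230579] cloche 39.0 28.9 172.00454961638337 [-0.28238998  0.18541378  0.45433425]
-98.0 [-0.0133  0.0019] turn -0.0 dz174 0.0043
-108.0 [-0.0199  0.0006] turn -0.175 dz174 0.0043
-118.0 [-0.0253 -0.0001] turn -0.349 dz174 0.0043
-128.0 [-0.0307  0.0002] turn -0.524 dz174 0.0043
-138.0 [-0.036   0.0014] turn -0.698 dz174 0.0043
```

Request:
apply_moves(series=[[0,[-0.0133,0.0019,0.002],0],[0,[-0.0199,0.0006,0.002],-0.175],[0,[-0.0253,-0.0001,0.002],-0.349],[0,[-0.0307,0.0002,0.002],-0.524],[0,[-0.036,0.0014,0.002],-0.698]])

```text
time: 14.52
tool_pos: [529.3, -11.3, 173.6]
tcp_rot: [179.4, 0.6, 131.6]
ft_force: [1.1, -1.3, -0.8]
finger_gap: 0.2
```

```bash
python3 st.py; python3 plan.py -138 -188 5 15.5
```

```text
14.525 [529.32738455 -11.2981399  173.57142529] cloche 8.1 11.3 131.64513884775025 [ 1.12413478 -1.33618628 -0.81454141]
-148.0 [-0.0055  0.0023] turn -0.168 dz174 0.0004
-158.0 [-0.0101  0.0053] turn -0.343 dz174 0.0004
-168.0 [-0.014  0.009] turn -0.517 dz174 0.0004
-178.0 [-0.0173  0.0134] turn -0.692 dz174 0.0004
-188.0 [-0.0197  0.0182] turn -0.866 dz174 0.0004
```

Request:
apply_moves(series=[[0,[-0.0055,0.0023,-0.002],-0.168],[0,[-0.0101,0.0053,-0.002],-0.343],[0,[-0.014,0.009,-0.002],-0.517],[0,[-0.0173,0.0134,-0.002],-0.692],[0,[-0.0197,0.0182,-0.002],-0.866]])

```text
time: 15.15
tool_pos: [509.9, 6.7, 173.3]
tcp_rot: [179.3, 0.6, 81.6]
ft_force: [0.1, -2.1, -1.8]
finger_gap: 0.1
```

```bash
python3 st.py; python3 plan.py -188 -208 4 15.5;python3 plan.py -208 -214 2 15.5
```

```text
15.15 [509.94899957   6.74379728 173.25884263] cloche -17.9 16.5 81.64649700380967 [ 0.11277534 -2.05598437 -1.77566344]
-193.0 [-0.0012  0.0027] turn -0.081 dz174 0.0007
-198.0 [-0.0019  0.0054] turn -0.168 dz174 0.0007
-203.0 [-0.0024  0.008 ] turn -0.256 dz174 0.0007
-208.0 [-0.0026  0.0107] turn -0.343 dz174 0.0007
-211.0 [-0.0026  0.0124] turn -0.395 dz174 0.0007
-214.0 [-0.0025  0.014 ] turn -0.448 dz174 0.0007
```

Request:
apply_moves(series=[[0,[-0.0012,0.0027,-0.001],-0.081],[0,[-0.0019,0.0054,-0.001],-0.168],[0,[-0.0024,0.008,-0.001],-0.256],[0,[-0.0026,0.0107,-0.001],-0.343],[0,[-0.0026,0.0107,-0.001],-0.343]])

```text
time: 15.78
tool_pos: [507.7, 17.5, 173.7]
tcp_rot: [179.2, 0.6, 62.0]
ft_force: [-0.5, -1.0, 0.6]
finger_gap: -0.1
```

```bash
python3 st.py; python3 plan.py -208 -216 4 15.5
```

```text
15.775 [507.7132793   17.45621542 173.66161858] cloche -25.4 24.5 62.013362064846035 [-0.51816945 -1.01430869  0.64830708]
-210.0 [-0.0003  0.0011] turn -0.035 dz174 0.0003
-212.0 [-0.0003  0.0022] turn -0.07 dz174 0.0003
-214.0 [-0.0003  0.0033] turn -0.105 dz174 0.0003
-216.0 [-0.0002  0.0044] turn -0.14 dz174 0.0003
```

Request:
apply_moves(series=[[0,[-0.0003,0.0011,0],-0.035],[0,[-0.0001,0.0022,0],-0.06],[0,[0.0002,0.0033,0],-0.06],[0,[0.0007,0.0042,0],-0.06],[0,[0.0007,0.0042,0],-0.06]])

```text
time: 16.4
tool_pos: [507.6, 19.5, 174.1]
tcp_rot: [179.2, 0.9, 58.5]
ft_force: [-8.0, -12.0, 5.2]
finger_gap: -0.1
```

```bash
python3 st.py
```

```text
16.4 [507.62640978  19.49188863 174.13824089] cloche -26.5 26.2 58.50122553111608 [ -7.97769404 -12.03273763   5.15687062]
```

Request:
apply_moves(series=[[0,[0,0,0],0],[0,[-0.004,-0.008,0],0],[0,[-0.009,-0.016,0],0],[0,[-0.009,-0.016,0.05],0],[0,[-0.009,-0.016,0.1],0]])

```text
time: 17.02
tool_pos: [497.8, 3.2, 274.8]
tcp_rot: [179.3, 0.9, 58.5]
ft_force: [1.5, -0.2, 0.5]
finger_gap: 0.0
```

Request:
apply_moves(series=[[0,[-0.04,0.04,0.03],0],[0,[-0.06,0.09,0.04],0],[0,[-0.07,0.14,0.04],0],[0,[-0.08,0.18,0.04],0],[0,[-0.08,0.18,0.04],0]])

```text
time: 17.65
tool_pos: [416.9, 185.2, 314.9]
tcp_rot: [179.3, 0.8, 58.7]
ft_force: [0.7, -0.6, -0.1]
finger_gap: 0.3
```

```bash
python3 st.py; python3 - <<'E'
from h import *
th=[516.5,-16.7,-.552,0,0]
ps=optics.snapshot("scene")
overlay(ps,th,270,390,130,220,6,"pics/s10.png")
pt=optics.snapshot("top")
overlay(pt,th,260,385,180,285,6,"pics/t10.png")
E
```

```text
17.65 [416.89713792 185.18281632 314.89448834] cloche -190.7 119.7 58.7125838417221 [ 0.7128692  -0.56303997 -0.14041181]
```

View pics/s10.png

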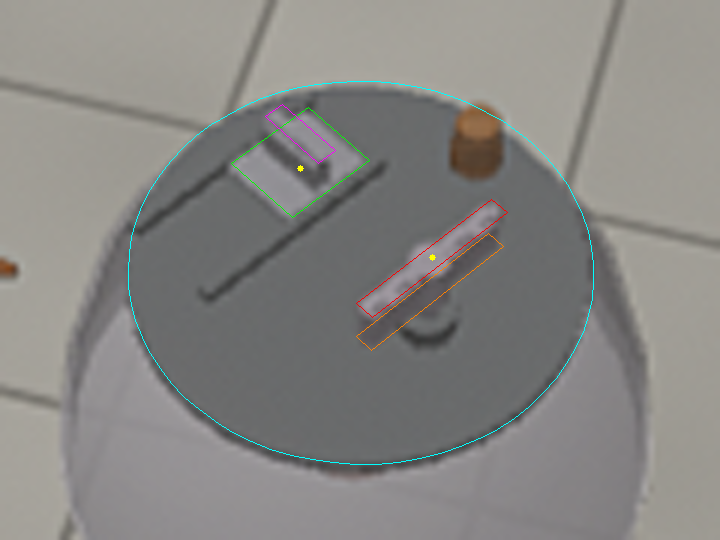

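View pics/t10.png

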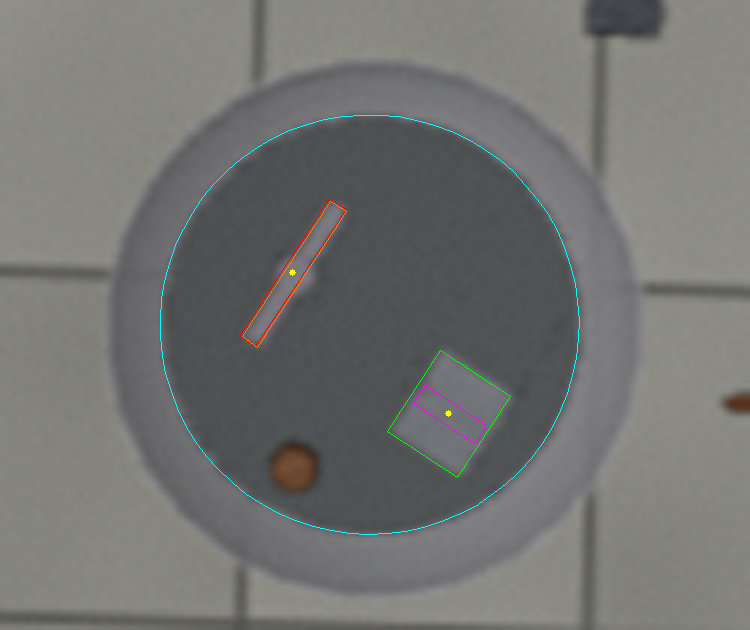

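```bash
python3 -c "
from bench import hand_in,sense
print(hand_in(), sense()['time'])"
```

```text
the job is handed in; nothing more can be done
the job is handed in; nothing more can be done
```

The vent is closed and I've handed the job in; no verdict is reported.

- **Shutter:** I shut it with a closed-finger push on the tab's +x side until about 15 N showed it was on its stop. The screw was still at about 6.2 rad then.
- **Screw:** I turned it clockwise in three separate strokes, from about 6.2 to 4.1, then to 2.0, then home. The finger came right off the screw after each stroke. The last stroke ended against a stop with about 14 N on the finger.

**Last checks:** I took both pictures at the end with the arm clear of the cloche. They match the model at shutter 0 and screw 0 to within about a pixel, with the vent hole covered. The cork showed no movement. I did not re-measure the other loose things, but the arm met no unexpected force. The arm was free at hand-in, at about 18 s on the clock.

**Disagreement:** the fingertips looked a few millimetres shorter in the picture than `r.tip_extent` says. I allowed for that in the working heights.

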